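# Pop the grease-filter cassette out of the induction hob for washing

### The job

The grease-filter cassette in the front of the induction hob is due for washing: push its flush front in until the latch lets go and, as you ease off, it springs out, then take hold of it, draw it straight out and set it down flat, right way up, on the floor of the clear food pan that stands to the left of the hob. Do not ram the latch, keep the cassette roughly level, lower it into the pan rather than letting it drop, and leave the pan, the bell and the dip cup where they stand.

Things in the scene. Friction and masses are not known exactly. Their poses are not given: they have to be found in the camera images.
- hob: Compact steel induction hob with a black top, 210 (x) x 280 (y) x 80 mm high, fixed to the table. Origin: centre of its underside; x points from its front (the face with the knob and the cassette) to its back, y to its left, z up. Knob on the front, 18 mm proud, 95 mm right of the origin, 42 mm up. The cassette's bay is left of the middle of the front.
- bay_mouth (a point): Middle of the lower edge of the bay's opening, in the plane of the hob's front, on the bay's floor (26 mm above the table); axes as the hob's, +x into the bay. The bay is straight, 59 mm wide and 30 mm high (roof 56 mm above the table).
- latch (a point): Middle of the bay's back, 110 mm behind bay_mouth. Push-push latch with spring: after 0 to 3 mm of free play the push needed rises from 5 to about 9 N (more with friction); it trips with the front about 5 mm behind flush and then softens; hard stop at about 9 mm. When you ease off after the trip, the spring drives the cassette out within about 1 s.
- bay_rest (a point): Where the middle of the front's lower edge comes to stand when sprung out: 43 mm (42 to 47) in front of bay_mouth; nothing but friction holds the cassette then. Easing off before the trip leaves it latched; pushing a sprung-out cassette fully in latches it again.
- cassette: Grease-filter cassette: flat box 110 (x) x 56 (y) x 28 mm high, 0.2 to 0.3 kg; black louvred front plate, flat aluminium sides, wire mesh top. Origin: centre of its underside; x runs from its front plate to its back end, z up. At the start it is wholly in the bay, about flush, with nothing to grip; it is free once its front is more than 110 mm in front of the hob.
- cassette_front (a point): Middle of the lower edge of the cassette's front plate (55 mm in front of its origin, on the underside); axes as the cassette's. The front plate is flat, 56 mm wide and 28 mm high above this point.
- wash_pan: Clear plastic food pan, loose, 176 x 325 mm over the rim and 95 mm high, open on top, long side along its own y. Origin: centre of its underside. Floor 3 mm thick; inside the walls it is 136 mm (x) by 284 mm (y).
- bell: Chrome service bell with black foot, loose, 85 mm across, 64 mm high; a bystander in front of the hob, to the right. Origin: centre of its underside.
- dip_cup: Small white dip cup, loose, 65 mm across, 37 mm high; a bystander in front of the hob, to the right. Origin: centre of its underside.

How it is judged:
By the outcome, as a careful person would: the job done as asked, in the order asked, and still so for the second after the job is handed in, with the robot touching nothing.
It also fails if it takes over 54 s, if anything falls off the work surface, if the arm or the gripper's body presses on something with over 40 N, if the wrist force passes 120 N, or if a joint passes its speed limit or range.

### The arm

A 6-joint arm with a two-finger parallel gripper is mounted at the origin on a cart in front of the work surface, level with it; the furniture and walls round the work are solid. World frame = base frame: x ahead of the robot, y to its left, z up, the work surface at z = 0. Lengths are in m, angles in rad, forces in N, time in s.
With the tool pointing down it reaches from about 0.275 to 0.85 m from the base axis. Payload 19 kg.
Tool frame: the origin (TCP) lies midway between the tips of the shut fingers; the grasp point (between the pads) lies 19 mm behind it; z points along the fingers, y is the line along which they close (so a half turn about z gives the same grasp; the last joint's range is limited). The gripper opens to 85 mm and grips with 20 to 120 N. Pads are 22 mm wide; open, the fingers measure 114 mm over their backs; the gripper's body (76 mm by 85 mm) begins 54 mm behind the grasp point. The pads swing forward as they close: fully open they stand 13 mm farther back than shut.
Start: joints at [1.06, 0.15, 1.437, -0, 1.554, -0.134], TCP at [0.212, 0.535, 0.231] pointing down, gripper open.
Joint ranges: [-2.8, 2.8], [-0.68, 2.1], [0.12, 2.68], [-1.39, 4.53], [0.16, 2.79], [-2.81, 2.81]. Speed limits (rad/s): [1.89, 1.89, 2.22, 3.01, 3.01, 3.01].

### API

Orientations are given as a 3x3 rotation matrix whose columns are the frame's x, y, z axes.
In Python, from workcell import * gives the robot as it stands.
- The arm moves only by the tool jog_arm, never from a script. Its argument "moves" is a list of rows, each a list of 3 entries, a list of its own where there are three numbers: the shift along the tool's x, y, z as a fraction of full scale, then the turn, a rotation vector about the tool's x, y, z as a fraction of full scale, then the closure, from -1 (fully open) to 1 (shut). In form: [[[x, y, z], [wx, wy, wz], fingers], ...]. A call has 1 to 20 rows; each row shifts and turns the commanded pose from where the row before left it, along the tool's axes as they then stand; what a row does not reach is not made up. Full scale, the value 1, is 0.06 m for a shift and 0.15 rad for a turn. A row lasts 1/8 s, in which the tool goes at most 62.5 mm and 10.7 degrees, less where a joint would pass 70% of its speed; a pose out of reach is approached as far as the arm can. A call with a number of a shift or a turn outside -1 to 1 is refused whole. A call with a gripper value outside its range is refused whole. The fingers move at their own pace and stop on an object; "newtons" is the grip in N (left out, the last holds). Time passes only in rows, so rows that do not move let the fingers close. It gives the time, the measured TCP pose, the force, the opening and the grip force at its end, in the units of the state.
- get_obs(): the state, without advancing time (a new reading comes with each control period).
- read_camera(name): name is "scene" or "top"; returns a dict with "img" (400x640x3 uint8, red, green, blue), "vfov" (degrees; the focal length in pixels is half the picture's height over the tangent of half this angle, whatever the lens; pixels are square), "cx", "cy" (the principal point, pixels), "world_to_cam" (4x4, takes a point from world to camera coordinates). Camera axes: x right, y down, z forward; pixel columns grow to the right and rows downward; lengths in m; the calibration is good to about 2 mm. A picture is of the moment at which its call begins. There is no depth.
- sign_off(): hands the job in; it is judged then, once.
The state is a dict: "time_s": time; "joint_pos": joint angles; "qvel": joint speeds; "joint_efforts": joint torques, N m; "tcp_pos": TCP position; "eef_rot": TCP orientation; "force": force on the tool from outside, world axes, zero at the start; "wrist_torque": the same for the moment, N m; "opening": finger opening in m; "finger_force": force on a finger pad.
Only numpy, scipy, OpenCV 4.12 (cv2) and the standard library are available. Lean on these libraries where they do the work, as an engineer would, in place of code of your own. Each camera call takes 0.05 s, during which the arm holds its last target. There are 200 camera calls.

## Working session

There is one attempt and no reset: what is moved stays moved. The work goes in short steps, Python scripts to look and compute and a tool call to move; the robot and the scene stay as the last step left them, time stands still between calls to the robot, and variables do not carry over. Pictures are saved under pics/ and viewed, at most 10 in all, crops included, and the job is handed in when it is done.

Besides the shell and the picture viewer there is one more tool, called after ">>>" in YAML: its name, and indented under it one key for each argument. jog_arm: Moves the arm, as the interface text tells. Shift numbers are shares of 0.06 m and turn numbers shares of 0.15 rad, none past 1 either way. Its arguments: {"type":"object","properties":{"moves":{"type":"array"},"newtons":{"type":"number"}},"required":["moves"]}

```bash
mkdir -p pics
cat > h.py <<'E'
from workcell import *
import numpy as np, cv2
def cam(n):
    d=read_camera(n); h=d["img"].shape[0]; d["f"]=h/2/np.tan(np.radians(d["vfov"])/2); return d
def ray(d,u,v):
    M=np.array(d["world_to_cam"]); R=M[:3,:3]; c=-R.T@M[:3,3]
    return c, R.T@np.array([(u-d["cx"])/d["f"],(v-d["cy"])/d["f"],1.])
def plane(d,u,v,z):
    c,r=ray(d,u,v); return c+r*(z-c[2])/r[2]
def proj(d,p):
    M=np.array(d["world_to_cam"]); q=M[:3,:3]@np.array(p)+M[:3,3]; return d["cx"]+d["f"]*q[0]/q[2], d["cy"]+d["f"]*q[1]/q[2]
def save(d,n): cv2.imwrite("pics/"+n,cv2.cvtColor(d["img"],cv2.COLOR_RGB2BGR))
E
python3 - <<'E'
from h import *
np.set_printoptions(precision=4,suppress=True)
for n in("scene","top"):
    d=cam(n); save(d,n+"0.png"); print(n,d["f"],d["cx"],d["cy"],ray(d,d["cx"],d["cy"]))
print(get_obs())
E
```

```text
scene 365.94884828073833 320.0412717599398 199.95868777518172 (array([-0.0731, -0.7801,  0.5462]), array([ 0.5476,  0.7034, -0.4531]))
top 462.78925395242186 319.3868122658801 198.70565570308756 (array([ 0.4514, -0.0108,  1.2947]), array([ 0.049 , -0.0208, -0.9986]))
{'time_s': 0.1, 'joint_pos': array([ 1.06  ,  0.1509,  1.4379, -0.    ,  1.5538, -0.134 ]), 'qvel': array([ 0.0026, -0.0011, -0.004 ,  0.0008, -0.0013,  0.0008]), 'joint_efforts': array([  0.0054, -71.438 , -57.1786,  -0.0002,   0.0071,  -0.    ]), 'tcp_pos': array([0.2115, 0.5345, 0.2308]), 'eef_rot': array([[-0.9299,  0.3679, -0.0005],
       [ 0.3679,  0.9299, -0.0009],
       [ 0.0001, -0.0011, -1.    ]]), 'force': array([ 0.3815,  0.2726, -0.7081]), 'wrist_torque': array([ 0.0434, -0.0229,  0.0158]), 'finger_force': 0.0, 'opening': 0.08556377875677813}
```

View pics/scene0.png

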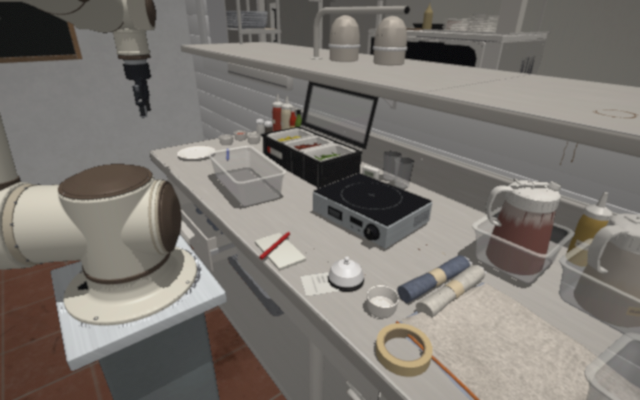

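View pics/top0.png

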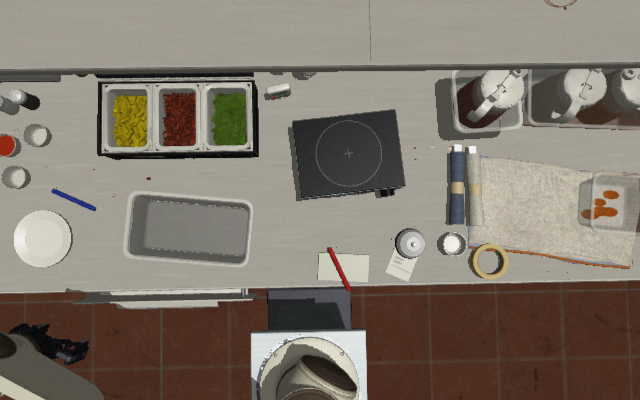

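Run:
```python
from h import *
np.set_printoptions(precision=4,suppress=True)
d=cam("top"); s=cam("scene")
g=cv2.cvtColor(d["img"],cv2.COLOR_RGB2GRAY)
m=np.zeros_like(g); m[95:210,280:415]=(g[95:210,280:415]<75)
m=cv2.morphologyEx(m,cv2.MORPH_OPEN,np.ones((13,13)))
c=max(cv2.findContours(m,0,2)[0],key=cv2.contourArea)
P=np.array([plane(d,*p,0.08)[:2]*1000 for p in c[:,0].astype(float)],np.float32)
r=cv2.minAreaRect(P); print("hob top mm",r, cv2.boxPoints(r))
a=d["img"][90:280,110:420]; b=s["img"][140:250,200:440]
a=cv2.resize(a,(780,478),interpolation=cv2.INTER_CUBIC); b=cv2.resize(b,(780,358),interpolation=cv2.INTER_CUBIC)
cv2.imwrite("pics/a.png",a[:,:,::-1]);cv2.imwrite("pics/b.png",b[:,:,::-1])
```

```text
hob top mm ((630.4340209960938, -112.87776184082031), (204.27113342285156, 278.0187072753906), 5.784481048583984) [[ 514.8082   15.1298]
 [ 542.8289 -261.4732]
 [ 746.0598 -240.8854]
 [ 718.0392   35.7177]]
```

View pics/a.png

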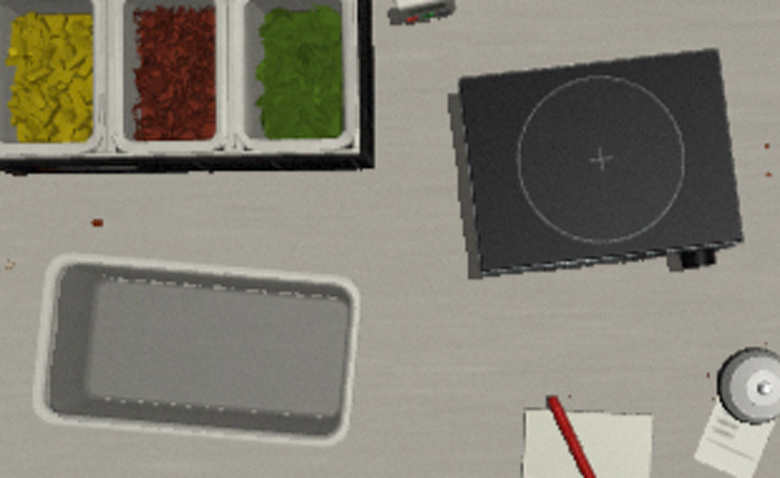

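View pics/b.png

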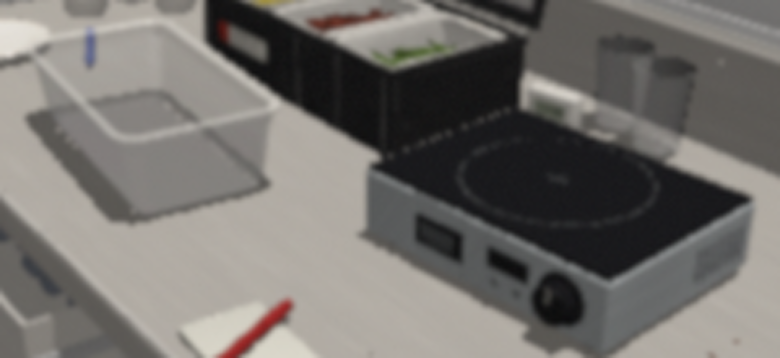

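Run:
```python
from h import *
np.set_printoptions(precision=4,suppress=True)
d=cam("top"); s=cam("scene")
g=cv2.cvtColor(d["img"],cv2.COLOR_RGB2GRAY)
print("row profile",g[228,118:150],g[183:212,190])
for th in (180,190,200):
    m=np.zeros_like(g); m[186:272,118:260]=(g[186:272,118:260]>th)
    m=cv2.morphologyEx(m,cv2.MORPH_CLOSE,np.ones((5,5)))
    c=max(cv2.findContours(m,0,2)[0],key=lambda c:cv2.contourArea(cv2.convexHull(c)))
    P=np.array([plane(d,*p,0.095)[:2]*1000 for p in c[:,0].astype(float)],np.float32)
    r=cv2.minAreaRect(P); print(th,r)
# cassette front in scene
h=np.radians(5.78); hx=np.array([np.cos(h),np.sin(h),0]); hy=np.array([-np.sin(h),np.cos(h),0])
C=np.array([.6304,-.1129,0]); F=C-hx*.105
gs=cv2.cvtColor(s["img"],cv2.COLOR_RGB2GRAY)
m=np.zeros_like(gs); m[195:250,315:390]=gs[195:250,315:390]<70
n,l,st,ce=cv2.connectedComponentsWithStats(m)
for i in range(1,n):
    if st[i,4]<20: continue
    c=cv2.findContours((l==i).astype(np.uint8),0,2)[0][0][:,0].astype(float)
    Q=[]
    for p in c:
        o,r=ray(s,*p); t=(F-o)@hx/(r@hx); X=o+r*t; Q.append([(X-F)@hy,X[2]])
    Q=np.array(Q); print(st[i],"y",Q[:,0].min(),Q[:,0].max(),"z",Q[:,1].min(),Q[:,1].max(),"mid",Q.mean(0))
# bell & cup, check hob corners in scene
for y in(.14,-.14): print("proj",proj(s,F+hy*y+[0,0,.08]),proj(s,F+hy*y))
```

```text
row profile [158 159 161 160 161 161 161 185 186 190 172 141 134 133  92  92  91  93
  91  91  89  89  89  87  86  84  91 100 107 120 121 121] [160 162 161 161 155 157 158 159 159 160 159 160 182 189 189 148 102  83
  82  79  90  98 114 120 121 121 124 123 126]
180 ((439.64959716796875, 304.01129150390625), (322.70947265625, 174.2123565673828), 83.98758697509766)
190 ((461.9053649902344, 185.34454345703125), (221.83181762695312, 115.02738952636719), 34.682106018066406)
200 ((496.55694580078125, 145.47052001953125), (9.349469184875488, 2.8553924560546875), 32.856178283691406)
[ 323  195   67   31 1112] y -0.1472915957880197 0.08818044261481293 z 0.07730637677630625 0.16223251952489004 mid [-0.04    0.0812]
[328 206  15  15 146] y 0.009946203281292062 0.0667111620206808 z 0.025944593572645558 0.05680799501512995 mid [0.0365 0.0405]
[349 216  14  11  90] y -0.06320285482202169 -0.015836169140715645 z 0.03791243213318807 0.05779419993221491 mid [-0.0373  0.048 ]
[363 223  17  18 239] y -0.12140627312305056 -0.06759494832167502 z 0.009714463423548203 0.06592177759375545 mid [-0.0916  0.0423]
proj (np.float64(310.9840254849228), np.float64(189.1904001898725)) (np.float64(310.9837687745702), np.float64(212.678076779002))
proj (np.float64(386.4085712800336), np.float64(224.8941344967933)) (np.float64(383.5215430454), np.float64(251.4917175425068))
```

>>> jog_arm:
  moves:
    - [[0,0,0],[0,0,-0.8],1]
    - [[0,0,0],[0,0,-0.8],1]
    - [[0,0,0],[0,0,-0.8],1]
    - [[0,0,0],[0,0,-0.79],1]
    - [[-0.17,-0.78,0],[0,0,0],1]
    - [[-0.17,-0.78,0],[0,0,0],1]
    - [[-0.17,-0.78,0],[0,0,0],1]
    - [[-0.17,-0.78,0],[0,0,0],1]
    - [[-0.17,-0.78,0],[0,0,0],1]
    - [[-0.17,-0.78,0],[0,0,0],1]
    - [[-0.17,-0.78,0],[0,0,0],1]
    - [[-0.17,-0.78,0],[0,0,0],1]
    - [[-0.17,-0.78,0],[0,0,0],1]
    - [[-0.17,-0.78,0],[0,0,0],1]
    - [[-0.17,-0.78,0],[0,0,0],1]
    - [[-0.17,-0.78,0],[0,0,0],1]
    - [[-0.17,-0.78,0],[0,0,0],1]
    - [[-0.17,-0.78,0],[0,0,0],1]

```text
time_s: 2.55
tcp_pos: [0.4204, -0.1044, 0.2315]
eef_rot: [[-0.995, -0.101, 0.0], [-0.101, 0.995, -0.0], [-0.0, -0.0, -1.0]]
force: [0.8, -0.6, -0.4]
opening: -0.0003
finger_force: 0.0
```

>>> jog_arm:
  moves:
    - [[0,0,0],[0,-0.88,0],1]
    - [[0,0,0],[0,-0.88,0],1]
    - [[0,0,0],[0,-0.88,0],1]
    - [[0,0,0],[0,-0.88,0],1]
    - [[0,0,0],[0,-0.88,0],1]
    - [[0,0,0],[0,-0.88,0],1]
    - [[0,0,0],[0,-0.88,0],1]
    - [[0,0,0],[0,-0.82,0],1]

```text
time_s: 3.55
tcp_pos: [0.4539, -0.0777, 0.25]
eef_rot: [[-0.54, -0.057, 0.84], [-0.019, 0.998, 0.056], [-0.841, 0.014, -0.54]]
force: [1.6, -0.1, 1.6]
opening: -0.0005
finger_force: 0.0
```

Run:
```python
from h import *
np.set_printoptions(precision=4,suppress=True)
o=get_obs(); print(o["joint_pos"],o["tcp_pos"],o["eef_rot"])
h=np.radians(5.78); hx=np.array([np.cos(h),np.sin(h),0])
M=np.array([.5221,-.0862,0])
for st in(.066,.0105):
    w=M-hx*st+[0,0,.036]-o["tcp_pos"]; print(st,w,o["eef_rot"].T@w/.06)
s=cam("scene"); save(s,"s1.png")
```

```text
[-0.8626 -0.6819  2.3266  0.9311  0.9975 -2.8096] [ 0.4539 -0.0777  0.25  ] [[-0.54   -0.0571  0.8397]
 [-0.019   0.9983  0.0557]
 [-0.8414  0.0141 -0.5402]]
0.066 [ 0.0026 -0.0151 -0.214 ] [ 2.9828 -0.3043  1.9481]
0.0105 [ 0.0578 -0.0095 -0.214 ] [ 2.4841 -0.2639  2.7261]
```

View pics/s1.png

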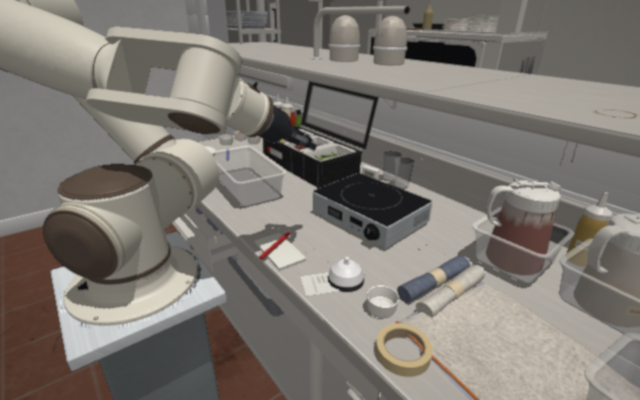

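>>> jog_arm:
  moves:
    - [[0,0,0],[0,0.8,0],1]
    - [[0,0,0],[0,0.8,0],1]
    - [[0,0,0],[0,0.8,0],1]
    - [[0,0,0],[0,0.8,0],1]

```text
time_s: 4.1
tcp_pos: [0.4538, -0.0769, 0.2514]
eef_rot: [[-0.869, -0.062, 0.491], [-0.049, 0.998, 0.039], [-0.492, 0.009, -0.871]]
force: [0.0, -0.2, -0.2]
opening: 0.0003
finger_force: 0.0
```

```bash
cat > fk.py <<'E'
import numpy as np
from scipy.spatial.transform import Rotation as Ro
from scipy.optimize import least_squares
def fk(q,k):
    L1,L2,L6,d,a,o,e=k
    A=Ro.from_euler('z',q[0]); B=A*Ro.from_euler('y',q[1]); C=A*Ro.from_euler('y',q[1]+q[2])
    D=C*Ro.from_euler('z',q[3])*Ro.from_euler('y',q[4])*Ro.from_euler('z',q[5]+np.pi/2)
    p=A.apply([a,o,d])+B.apply([0,0,L1])+C.apply([e,0,L2])+D.apply([0,0,L6])
    return p,D.as_matrix()
E
python3 - <<'E'
from h import *
from fk import *
np.set_printoptions(precision=4,suppress=True)
o=get_obs()
D=[([1.06,.1509,1.4379,0,1.5538,-.134],[.2115,.5345,.2308]),([-0.8626,-0.6819,2.3266,0.9311,0.9975,-2.8096],[0.4539,-0.0777,0.25]),(o["joint_pos"],o["tcp_pos"])]
print(o["joint_pos"],o["tcp_pos"]);print(o["eef_rot"])
for q,p in D: print(fk(q,np.zeros(7))[1])
f=lambda k:np.concatenate([fk(q,k)[0]-p for q,p in D]+[1e-4*np.r_[k[6],k[4]]])
r=least_squares(f,[.4,.4,.3,.3,0,.08,0]); print(r.x,r.fun)
E
```

```text
[-0.5449 -0.4358  1.9884  0.3164  1.177  -2.2361] [ 0.4538 -0.0769  0.2514]
[[-0.8692 -0.062   0.4906]
 [-0.0494  0.998   0.0386]
 [-0.4921  0.0093 -0.8705]]
[[-0.9298  0.3679 -0.0005]
 [ 0.3679  0.9298 -0.0009]
 [ 0.0001 -0.001  -1.    ]]
[[-0.54   -0.0571  0.8397]
 [-0.019   0.9983  0.0557]
 [-0.8414  0.0141 -0.5402]]
[[-0.8692 -0.062   0.4906]
 [-0.0494  0.998   0.0386]
 [-0.4921  0.0093 -0.8705]]
[0.4779 0.4991 0.3226 0.1607 0.0004 0.0768 0.0708] [ 0. -0.  0. -0. -0. -0.  0.  0. -0.  0.  0.]
```

```bash
cat >> fk.py <<'E'
K=[.4779,.4991,.3226,.1607,.0004,.0768,.0708]
lo=np.array([-2.8,-.68,.12,-1.39,.16,-2.81]);hi=np.array([2.8,2.1,2.68,4.53,2.79,2.81])
def ik(p,R,q0s):
    best=None
    for q0 in q0s:
        def f(q):
            P,D=fk(q,K); return np.r_[(P-p)*5,(Ro.from_matrix(R.T@D)).as_rotvec()]
        r=least_squares(f,np.clip(q0,lo+.05,hi-.05),bounds=(lo+.03,hi-.03))
        if best is None or r.cost<best.cost-1e-9: best=r
    return best
E
python3 - <<'E'
from fk import *
np.set_printoptions(precision=3,suppress=True)
M=np.array([.5221,-.0862,0]);h=np.radians(5.78);hx=np.array([np.cos(h),np.sin(h),0])
q0s=[[-.54,-.43,2,.3,1.2,-2.2],[-.54,-.43,2,.3,1.2,.9],[-.2,.2,2,1,.6,.5],[-.4,0,2.3,0,.6,1.3],[-.8,-.3,2.4,1.5,.7,0]]
for a in(25,30,38,45):
  for az in(0,-15):
    for flip in(0,1):
      for s in(.0605,.0):
        A=np.radians(5.78+az);d=np.array([np.cos(A),np.sin(A),0]);t=np.radians(a)
        z=d*np.cos(t)-np.array([0,0,np.sin(t)]);y=np.array([-np.sin(A),np.cos(A),0])*(1-2*flip);x=np.cross(y,z)
        r=ik(M-hx*s+[0,0,.036],np.c_[x,y,z],q0s); print(a,az,flip,s,"%.5f"%r.cost,r.x)
E
```

```text
25 0 0 0.0605 0.00000 [-0.993  0.007  2.604  1.749  0.958  2.153]
25 0 0 0.0 0.00000 [-0.765  0.102  2.495  1.961  0.843  2.127]
25 0 1 0.0605 0.00000 [-0.993  0.007  2.604  1.749  0.958 -0.989]
25 0 1 0.0 0.00000 [-0.765  0.102  2.495  1.961  0.843 -1.015]
25 -15 0 0.0605 0.00078 [-0.682 -0.088  2.65   2.301  0.649  2.047]
25 -15 0 0.0 0.00000 [-0.497  0.062  2.544  2.62   0.643  1.855]
25 -15 1 0.0605 0.00078 [-0.682 -0.088  2.65   2.301  0.649 -1.095]
25 -15 1 0.0 0.00000 [-0.497  0.062  2.544  2.62   0.643 -1.286]
30 0 0 0.0605 0.00000 [-0.936 -0.086  2.575  1.633  0.844  2.346]
30 0 0 0.0 0.00000 [-0.727  0.029  2.466  1.826  0.72   2.309]
30 0 1 0.0605 0.00000 [-0.936 -0.086  2.575  1.633  0.844 -0.796]
30 0 1 0.0 0.00000 [-0.727  0.029  2.466  1.826  0.72  -0.833]
30 -15 0 0.0605 0.00000 [-0.661 -0.168  2.637  2.169  0.527  2.207]
30 -15 0 0.0 0.00000 [-0.479 -0.013  2.51   2.491  0.464  2.005]
30 -15 1 0.0605 0.00000 [-0.661 -0.168  2.637  2.169  0.527 -0.935]
30 -15 1 0.0 0.00000 [-0.479 -0.013  2.51   2.491  0.464 -1.137]
38 0 0 0.0605 0.00000 [-0.839 -0.178  2.513  1.38   
[... 295 characters left out ...]
[-0.449 -0.084  2.438  1.978  0.247  2.542]
38 -15 1 0.0605 0.00000 [-0.601 -0.248  2.561  1.653  0.344 -0.369]
38 -15 1 0.0 0.00000 [-0.449 -0.084  2.438  1.978  0.247 -0.599]
45 0 0 0.0605 0.00285 [-0.804 -0.175  2.485  1.282  0.665  2.78 ]
45 0 0 0.0 0.00309 [-0.63  -0.047  2.38   1.407  0.529  2.78 ]
45 0 1 0.0605 0.00000 [-0.754 -0.208  2.445  1.104  0.64  -0.121]
45 0 1 0.0 0.00000 [-0.601 -0.071  2.335  1.159  0.521 -0.073]
45 -15 0 0.0605 0.00005 [-0.542 -0.266  2.478  0.958  0.319 -2.78 ]
45 -15 0 0.0 0.00000 [-0.424 -0.104  2.364  1.024  0.217 -2.772]
45 -15 1 0.0605 0.00000 [-0.553 -0.264  2.483  1.013  0.324  0.298]
45 -15 1 0.0 0.00000 [-0.424 -0.104  2.364  1.024  0.217  0.37 ]
```

>>> jog_arm:
  moves:
    - [[0,0,0],[0,0,1],1]
    - [[0,0,0],[0,0,1],1]
    - [[0,0,0],[0,0,1],1]
    - [[0,0,0],[0,0,1],1]
    - [[0,0,0],[0,0,1],1]
    - [[0,0,0],[0,0,1],1]
    - [[0,0,0],[0,0,1],1]
    - [[0,0,0],[0,0,1],1]
    - [[0,0,0],[0,0,1],1]
    - [[0,0,0],[0,0,1],1]
    - [[0,0,0],[0,0,1],1]
    - [[0,0,0],[0,0,1],1]
    - [[0,0,0],[0,0,1],1]
    - [[0,0,0],[0,0,1],1]
    - [[0,0,0],[0,0,1],1]
    - [[0,0,0],[0,0,1],1]
    - [[0,0,0],[0,0,1],1]
    - [[0,0,0],[0,0,1],1]
    - [[0,0,0],[0,0,1],1]
    - [[0,0,0],[0,0,1],1]

```text
time_s: 6.6
tcp_pos: [0.4537, -0.0768, 0.251]
eef_rot: [[0.851, 0.18, 0.493], [0.184, -0.982, 0.04], [0.492, 0.057, -0.869]]
force: [-0.8, -0.2, -0.7]
opening: -0.0001
finger_force: 0.0
```

```bash
cat > go.py <<'E'
# go.py x y z tilt_deg(from horizontal) : total tool-frame shift and turn (units) to target, flipped tool y=-hy; path IK check
import sys
from h import *; from fk import *
np.set_printoptions(precision=3,suppress=True)
h=np.radians(5.78); hx=np.array([np.cos(h),np.sin(h),0]); hy=np.array([-np.sin(h),np.cos(h),0]); M=np.array([.5221,-.0862,0])
def Rt(a,hx=hx,hy=hy):
    t=np.radians(a); z=hx*np.cos(t)-np.array([0,0,np.sin(t)]); return np.c_[np.cross(-hy,z),-hy,z]
def plan(p,R,n=5):
    o=get_obs(); R0=o["eef_rot"]; w=p-o["tcp_pos"]; rv=Ro.from_matrix(R0.T@R).as_rotvec()
    print("t",o["time_s"],"q",o["joint_pos"],"tcp",o["tcp_pos"],"F",o["force"])
    print("shift in start axes",R0.T@w/.06,"in end axes",R.T@w/.06,"turn",rv/.15)
    q=o["joint_pos"]
    for i in range(1,n+1):
        r=ik(o["tcp_pos"]+w*i/n,R0@Ro.from_rotvec(rv*i/n).as_matrix(),[q]); q=r.x; print("  %.6f"%r.cost,q)
E
python3 - <<'E'
from go import *
plan(M-hx*.066+[0,0,.036],Rt(35),5)
o=get_obs(); R=Rt(35)
# turn first at a higher spot, then descend?
plan(M-hx*.04+[0,0,.15],Rt(35),3)
E
```

```text
t 6.6 q [-0.548 -0.438  1.991  0.321  1.175  0.765] tcp [ 0.454 -0.077  0.251] F [-0.756 -0.162 -0.701]
shift in start axes [-1.773  0.066  3.125] in end axes [-2.925  0.271  2.07 ] turn [-0.079  2.949  0.657]
  0.000000 [-0.613 -0.463  2.123  0.443  1.041  0.639]
  0.000000 [-0.683 -0.465  2.249  0.603  0.919  0.462]
  0.000000 [-0.754 -0.43   2.366  0.82   0.817  0.213]
  0.000000 [-0.826 -0.339  2.469  1.112  0.753 -0.135]
  0.000000 [-0.898 -0.164  2.548  1.467  0.765 -0.583]
t 6.6 q [-0.548 -0.438  1.991  0.321  1.175  0.765] tcp [ 0.454 -0.077  0.251] F [-0.756 -0.162 -0.701]
shift in start axes [-0.464  0.21   1.689] in end axes [-1.12   0.271  1.335] turn [-0.079  2.949  0.657]
  0.000000 [-0.637 -0.474  2.134  0.508  1.018  0.599]
  0.000000 [-0.725 -0.476  2.271  0.761  0.887  0.355]
  0.000000 [-0.803 -0.419  2.396  1.101  0.807  0.003]
```

>>> jog_arm:
  moves:
    - [[-0.12,0.06,0.42],[-0.02,0.74,0.164],1]
    - [[-0.16,0.06,0.4],[-0.02,0.74,0.164],1]
    - [[-0.22,0.06,0.36],[-0.02,0.74,0.164],1]
    - [[-0.28,0.06,0.33],[-0.02,0.74,0.164],1]
    - [[0,0,0],[0,0,0],1]

```text
time_s: 7.22
tcp_pos: [0.4764, -0.091, 0.149]
eef_rot: [[0.575, 0.105, 0.811], [0.06, -0.994, 0.087], [0.816, -0.001, -0.578]]
force: [0.8, -0.5, 0.5]
opening: -0.0001
finger_force: 0.0
```

Run:
```python
from go import *
plan(M-hx*.066+[0,0,.037],Rt(35),3)
```

```text
t 7.225 q [-0.824 -0.431  2.401  1.088  0.832  0.003] tcp [ 0.476 -0.091  0.149] F [ 0.792 -0.507  0.502]
shift in start axes [-1.717 -0.001  0.807] in end axes [-1.721 -0.003  0.798] turn [-0.031  0.036  0.01 ]
  0.000000 [-0.848 -0.368  2.458  1.191  0.799 -0.159]
  0.000000 [-0.872 -0.282  2.507  1.315  0.775 -0.352]
  0.000000 [-0.898 -0.168  2.547  1.462  0.765 -0.577]
```

>>> jog_arm:
  moves:
    - [[-0.43,0,0.2],[-0.03,0.04,0.01],1]
    - [[-0.43,0,0.2],[0,0,0],1]
    - [[-0.43,0,0.2],[0,0,0],1]
    - [[-0.43,0,0.2],[0,0,0],1]
    - [[0,0,0],[0,0,0],1]
    - [[0,0,0],[0,0,0],1]

```text
time_s: 7.98
tcp_pos: [0.4591, -0.0938, 0.041]
eef_rot: [[0.567, 0.104, 0.817], [0.063, -0.995, 0.083], [0.822, 0.004, -0.57]]
force: [-0.0, -1.1, 0.1]
opening: -0.0002
finger_force: 0.0
```

Run:
```python
from go import *
plan(M-hx*.0063+[0,0,.037],Rt(35),3)
a=cam("scene")["img"][140:260,220:420]
cv2.imwrite("pics/c.png",cv2.resize(a,(780,468),interpolation=cv2.INTER_CUBIC)[:,:,::-1])
```

```text
t 7.975 q [-0.894 -0.172  2.54   1.457  0.767 -0.568] tcp [ 0.459 -0.094  0.041] F [-0.049 -1.117  0.109]
shift in start axes [ 0.488 -0.018  0.82 ] in end axes [ 0.492 -0.021  0.818] turn [-0.003 -0.029  0.036]
  0.000000 [-0.822 -0.125  2.508  1.519  0.715 -0.582]
  0.000000 [-0.759 -0.081  2.475  1.576  0.671 -0.594]
  0.000000 [-0.702 -0.039  2.44   1.627  0.632 -0.606]
```

View pics/c.png

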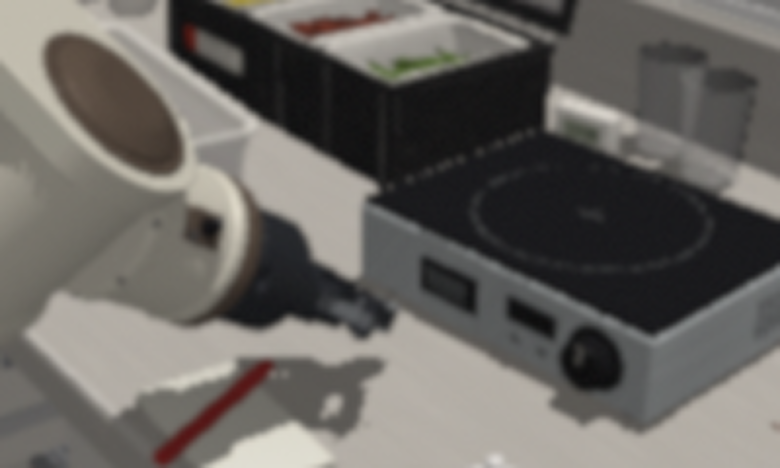

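>>> jog_arm:
  moves:
    - [[0.06,-0.003,0.11],[0,-0.01,0.01],1]
    - [[0.06,-0.003,0.11],[0,-0.01,0.01],1]
    - [[0.06,-0.003,0.11],[0,-0.01,0.01],1]
    - [[0.06,-0.003,0.11],[0,0,0.01],1]
    - [[0.06,-0.003,0.11],[0,0,0],1]
    - [[0.05,0,0.08],[0,0,0],1]
    - [[0,0,0],[0,0,0],1]

```text
time_s: 8.9
tcp_pos: [0.5011, -0.0882, 0.0348]
eef_rot: [[0.571, 0.099, 0.815], [0.056, -0.995, 0.082], [0.819, -0.001, -0.574]]
force: [0.4, -0.5, -0.6]
opening: 0.0001
finger_force: 0.0
```

Run:
```python
from go import *
plan(M-hx*.0063+[0,0,.037],Rt(35),1)
```

```text
t 8.9 q [-0.743 -0.062  2.468  1.6    0.658 -0.608] tcp [ 0.501 -0.088  0.035] F [ 0.422 -0.533 -0.569]
shift in start axes [0.172 0.002 0.18 ] in end axes [0.172 0.003 0.18 ] turn [ 0.001  0.005 -0.013]
  0.000000 [-0.702 -0.039  2.44   1.627  0.632 -0.606]
```

>>> jog_arm:
  moves:
    - [[0.05,0,0.025],[0,0,0],1]
    - [[0.04,0,0.035],[0,0,0],1]
    - [[0.03,0,0.041],[0,0,0],1]
    - [[0.02,0,0.027],[0,0,0],1]
    - [[0,0,0],[0,0,0],1]

```text
time_s: 9.52
tcp_pos: [0.512, -0.0872, 0.0373]
eef_rot: [[0.571, 0.099, 0.815], [0.056, -0.995, 0.082], [0.819, -0.001, -0.574]]
force: [-0.6, -0.6, -0.5]
opening: 0.0001
finger_force: 0.0
```

>>> jog_arm:
  moves:
    - [[0.019,0,0.027],[0,0,0],1]
    - [[0.019,0,0.027],[0,0,0],1]
    - [[0,0,0],[0,0,0],1]

```text
time_s: 9.9
tcp_pos: [0.516, -0.0868, 0.0374]
eef_rot: [[0.571, 0.099, 0.815], [0.056, -0.995, 0.082], [0.819, -0.001, -0.574]]
force: [0.1, -0.4, 0.1]
opening: 0.0004
finger_force: 0.0
```

>>> jog_arm:
  moves:
    - [[0.019,0,0.027],[0,0,0],1]
    - [[0,0,0],[0,0,0],1]

```text
time_s: 10.15
tcp_pos: [0.5179, -0.0866, 0.0374]
eef_rot: [[0.571, 0.099, 0.815], [0.056, -0.995, 0.082], [0.819, -0.001, -0.574]]
force: [-0.5, 0.2, 0.4]
opening: 0.0001
finger_force: 0.0
```

>>> jog_arm:
  moves:
    - [[0.019,0,0.027],[0,0,0],1]
    - [[0,0,0],[0,0,0],1]

```text
time_s: 10.4
tcp_pos: [0.5198, -0.0865, 0.0373]
eef_rot: [[0.571, 0.099, 0.815], [0.056, -0.995, 0.082], [0.819, -0.001, -0.574]]
force: [-6.2, -1.4, 1.7]
opening: 0.0001
finger_force: 2.6
```

>>> jog_arm:
  moves:
    - [[0.014,0,0.02],[0,0,0],1]
    - [[0,0,0],[0,0,0],1]

```text
time_s: 10.65
tcp_pos: [0.5212, -0.0863, 0.0372]
eef_rot: [[0.572, 0.099, 0.815], [0.056, -0.995, 0.082], [0.819, -0.001, -0.574]]
force: [-7.1, -1.3, 3.0]
opening: 0.0
finger_force: 3.3
```

>>> jog_arm:
  moves:
    - [[0.01,0,0.014],[0,0,0],1]
    - [[0,0,0],[0,0,0],1]

```text
time_s: 10.9
tcp_pos: [0.5222, -0.0862, 0.0372]
eef_rot: [[0.572, 0.099, 0.815], [0.056, -0.995, 0.082], [0.819, -0.001, -0.574]]
force: [-6.6, -0.5, 3.6]
opening: -0.0001
finger_force: 3.7
```

>>> jog_arm:
  moves:
    - [[0.01,0,0.014],[0,0,0],1]
    - [[0,0,0],[0,0,0],1]

```text
time_s: 11.15
tcp_pos: [0.5232, -0.0861, 0.0372]
eef_rot: [[0.572, 0.099, 0.815], [0.056, -0.995, 0.082], [0.819, -0.001, -0.574]]
force: [-8.3, -0.9, 3.3]
opening: 0.0001
finger_force: 3.9
```

>>> jog_arm:
  moves:
    - [[0.01,0,0.014],[0,0,0],1]
    - [[0,0,0],[0,0,0],1]

```text
time_s: 11.4
tcp_pos: [0.5242, -0.086, 0.0373]
eef_rot: [[0.572, 0.099, 0.815], [0.056, -0.995, 0.082], [0.819, -0.001, -0.574]]
force: [-7.7, -0.9, 2.9]
opening: 0.0003
finger_force: 3.7
```

>>> jog_arm:
  moves:
    - [[0.01,0,0.014],[0,0,0],1]
    - [[0,0,0],[0,0,0],1]

```text
time_s: 11.65
tcp_pos: [0.5252, -0.0859, 0.0372]
eef_rot: [[0.572, 0.099, 0.815], [0.056, -0.995, 0.082], [0.819, -0.001, -0.574]]
force: [-7.1, -0.1, 3.2]
opening: -0.0
finger_force: 3.8
```

>>> jog_arm:
  moves:
    - [[0.01,0,0.014],[0,0,0],1]
    - [[0,0,0],[0,0,0],1]

```text
time_s: 11.9
tcp_pos: [0.5263, -0.0858, 0.0373]
eef_rot: [[0.572, 0.099, 0.815], [0.056, -0.995, 0.081], [0.819, -0.001, -0.574]]
force: [-8.5, -0.9, 2.9]
opening: -0.0005
finger_force: 3.9
```

Run:
```python
from go import *
for i in range(3): d=cam("scene"); print(get_obs()["force"],get_obs()["tcp_pos"])
```

```text
[-8.07  -0.39   2.932] [ 0.526 -0.086  0.037]
[-7.64  -0.826  2.932] [ 0.526 -0.086  0.037]
[-6.94  -0.41   2.797] [ 0.526 -0.086  0.037]
```

>>> jog_arm:
  moves:
    - [[0.01,0,0.014],[0,0,0],1]
    - [[0,0,0],[0,0,0],1]

```text
time_s: 12.3
tcp_pos: [0.5273, -0.0857, 0.0373]
eef_rot: [[0.572, 0.099, 0.815], [0.056, -0.995, 0.082], [0.819, -0.001, -0.574]]
force: [-7.7, -2.0, 4.2]
opening: 0.0
finger_force: 4.2
```

>>> jog_arm:
  moves:
    - [[-0.03,0,-0.04],[0,0,0],1]
    - [[-0.05,0,-0.07],[0,0,0],1]
    - [[-0.07,0,-0.1],[0,0,0],1]
    - [[-0.08,0,-0.11],[0,0,0],1]
    - [[-0.08,0,-0.11],[0,0,0],1]
    - [[-0.08,0,-0.11],[0,0,0],1]
    - [[-0.08,0,-0.11],[0,0,0],1]
    - [[-0.08,0,-0.11],[0,0,0],1]
    - [[-0.05,0,-0.12],[0,0,0],1]
    - [[0,0,-0.12],[0,0,0],1]
    - [[0.1,0,-0.1],[0,0,0],1]

```text
time_s: 13.68
tcp_pos: [0.456, -0.0929, 0.0509]
eef_rot: [[0.572, 0.098, 0.815], [0.055, -0.995, 0.081], [0.819, -0.002, -0.574]]
force: [0.5, 0.3, 0.5]
opening: -0.0001
finger_force: 0.0
```

Run:
```python
from go import *
o=get_obs();print(o["joint_pos"])
a=cam("scene")["img"][140:260,220:420]; b=cam("top")["img"][90:240,270:450]
a=cv2.resize(a,(500,300),interpolation=cv2.INTER_CUBIC); b=cv2.resize(b,(500,417),interpolation=cv2.INTER_CUBIC)[:300]
cv2.imwrite("pics/d.png",np.vstack([a,b])[:,:,::-1])
```

```text
[-0.897 -0.223  2.538  1.396  0.773 -0.483]
```

View pics/d.png

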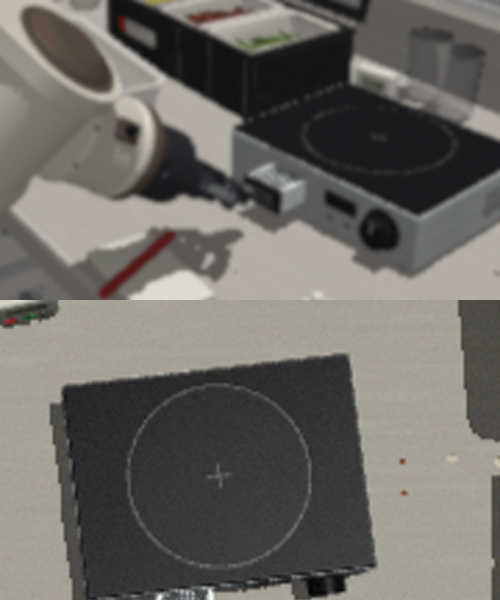

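Run:
```python
from go import *
plan(M-hx*.05+[0,0,.15],Rt(90),3)
d=cam("top"); s=cam("scene")
for n,c in(("top",d),("scene",s)):
    print(n,[np.round(proj(c,M-hx*a+hy*b+[0,0,.054])) for a in(43,0) for b in(-28,28)] if 0 else [np.round(proj(c,M-hx*a+hy*b+np.array([0,0,.054]))) for a in(.043,0) for b in(-.028,.028)])
g=cv2.cvtColor(d["img"],cv2.COLOR_RGB2GRAY); print(g[186:218,318:348])
```

```text
t 13.775 q [-0.897 -0.223  2.537  1.397  0.772 -0.484] tcp [ 0.457 -0.093  0.052] F [ 0.487 -0.218  0.004]
shift in start axes [ 1.494 -0.008 -0.721] in end axes [ 0.265 -0.008 -1.638] turn [ 0.009 -6.402 -0.013]
  0.000000 [-0.658 -0.301  2.305  0.645  0.751  0.419]
  0.000000 [-0.475 -0.185  2.038  0.201  1.026  0.914]
  0.000000 [-0.351 -0.003  1.769 -0.     1.376  1.119]
top [array([350., 209.]), array([329., 212.]), array([348., 193.]), array([327., 196.])]
scene [array([331., 218.]), array([317., 210.]), array([342., 213.]), array([328., 206.])]
[[ 52  56  52  52  54  57  56  53  51  52  55  56  49  53  52  54  55  56
   55  60  55  55  59  59  67  65  71  80  77  77]
 [ 53  55  51  53  55  54  54  53  52  49  51  55  55  52  58  57  53  56
   53  54  57  59  57  59  54  54  57  63  59  62]
 [ 54  50  49  58  52  53  53  58  55  54  52  53  53  54  54  52  58  53
   57  57  57  57  56  58  56  61  59  63  56  54]
 [ 58  54  50  52  55  50  53  53  54  53  55  51  54  56  55  53  54  53
   57  58  50  55  56  56  53  59  61  57  56  56]
 [ 52  57  54  54  53  53  54  55  54  58 
[... 2758 characters left out ...]
145 148 145 149 151 148
  154 160 162 162 161 163 163 164 165 160 164 161]
 [162 164 165 163 163 162 152 153 150 151 154 162 164 163 163 161 165 165
  166 163 163 167 164 165 167 163 162 164 162 164]
 [163 163 163 161 164 163 162 163 164 163 163 163 163 160 162 163 163 165
  162 162 162 165 162 161 159 162 165 162 162 164]
 [160 161 158 158 158 160 160 158 159 160 159 161 159 159 162 159 160 162
  159 161 163 158 160 158 158 160 159 157 159 158]
 [163 161 158 160 162 161 158 162 159 162 161 159 158 162 158 159 160 160
  161 160 158 160 158 159 159 161 160 159 163 159]
 [162 162 161 161 163 161 162 162 162 164 162 160 163 160 165 159 161 162
  162 162 163 164 161 161 161 161 163 162 167 163]]
```

Run:
```python
from go import *
d=cam("top")
g=cv2.cvtColor(d["img"],cv2.COLOR_RGB2GRAY); print(g[196:212,340:356]); 
for u,v in((325.8,198),(326.8,206),(327,211.5),):
    X=plane(d,u,v,.054)-M; print(X@hx,X@hy)
```

```text
[[ 87  71  80  82 168 233 234 157 158 160 158 159 160 162 160 163]
 [ 90 111  71  89 163 231 236 162 164 163 160 163 163 160 162 164]
 [ 94 102 117 102 168 203 234 164 164 163 162 162 161 163 162 162]
 [ 85 105 156 106 192 153 231 148 167 165 164 164 166 164 166 167]
 [117  96 195 157 148 140 229 128 165 162 164 163 163 166 164 164]
 [142  79 194 114 133 101 228 147 162 161 160 162 160 163 160 162]
 [171  87 116  89  81  96 227 180 160 160 161 162 162 162 161 161]
 [178  93 101  74  75  87 232 218 159 159 161 162 161 164 165 161]
 [136 138 123 177  95 138 233 224 163 162 161 162 164 158 161 160]
 [112  96  71 110  98 158 233 235 163 163 163 165 162 160 161 162]
 [ 64  83  47 118 102 172 214 236 162 160 160 160 163 164 160 161]
 [ 57  48  43  63  54  81  99 127 132 161 160 161 161 161 160 161]
 [ 56  51  48  45  46  47  49  58  96 162 162 161 160 163 162 159]
 [ 62  62  56  44  42  54  48  82 147 160 161 161 162 160 161 160]
 [ 42  73 105 137 139 144 144 148 161 160 161 162 160 162 163 159]
 [145 147 156 160 159 162 161 163 159 161 161 160 160 162 159 157]]
-0.004990472065478542 0.033053346570845236
-0.026648631444207947 0.03296010622090413
-0.04136314450992415 0.034195029717353026
```

>>> jog_arm:
  moves:
    - [[0.17,0,-0.12],[0,-0.8,0],-1]
    - [[0.17,0,-0.14],[0,-0.8,0],-1]
    - [[0.15,0,-0.16],[0,-0.8,0],-1]
    - [[0.13,0,-0.19],[0,-0.8,0],-1]
    - [[0.11,0,-0.2],[0,-0.8,0],-1]
    - [[0.09,0,-0.2],[0,-0.8,0],-1]
    - [[0.06,0,-0.21],[0,-0.8,0],-1]
    - [[0.03,0,-0.21],[0,-0.8,0],-1]
    - [[0,0,0],[0,0,0],-1]

```text
time_s: 15.05
tcp_pos: [0.4547, -0.0893, 0.1445]
eef_rot: [[0.99, 0.117, 0.074], [0.115, -0.993, 0.024], [0.076, -0.016, -0.997]]
force: [-0.2, 0.0, -0.3]
opening: 0.0851
finger_force: 0.0
```

Run:
```python
from go import *
d=cam("top")
for u,v in((346.6,198),(347.4,206)):
    X=plane(d,u,v,.054)-M; print(X@hx,X@hy)
T=M-hx*.021+hy*.005
plan(T+[0,0,.09],Rt(90),1)
plan(T+[0,0,.027],Rt(90),1)
```

```text
-0.011591424880920607 -0.02249463141323686
-0.03319995970085724 -0.022008747680807794
t 15.1 q [-0.397 -0.085  1.862  0.054  1.306  1.045] tcp [ 0.454 -0.089  0.144] F [-0.925  0.069  0.14 ]
shift in start axes [0.715 0.01  0.953] in end axes [ 0.786 -0.017  0.895] turn [-0.112 -0.513  0.1  ]
  0.000000 [-0.317  0.104  1.785  0.     1.253  1.153]
t 15.1 q [-0.397 -0.085  1.862  0.054  1.306  1.045] tcp [ 0.454 -0.089  0.144] F [-0.925  0.069  0.14 ]
shift in start axes [0.634 0.027 1.999] in end axes [ 0.786 -0.017  1.945] turn [-0.112 -0.513  0.1  ]
  0.000000 [-0.317  0.175  1.848  0.     1.119  1.153]
```

>>> jog_arm:
  moves:
    - [[0.25,0,0],[-0.06,-0.26,0.05],-1]
    - [[0.27,0,0.1],[-0.05,-0.25,0.05],-1]
    - [[0.27,-0.01,0.3],[0,0,0],-1]
    - [[0,0,0.3],[0,0,0],-1]
    - [[0,0,0.25],[0,0,0],-1]
    - [[0,0,0],[0,0,0],-1]
    - [[0,0,0],[0,0,0],-1]

```text
time_s: 15.98
tcp_pos: [0.5007, -0.0842, 0.09]
eef_rot: [[0.995, 0.099, 0.001], [0.099, -0.995, -0.001], [0.001, 0.001, -1.0]]
force: [0.5, -0.4, -0.5]
opening: 0.0852
finger_force: 0.0
```

Run:
```python
from go import *
plan(M-hx*.021+hy*.0052+[0,0,.027],Rt(90),1)
```

```text
t 15.975 q [-0.318  0.103  1.786 -0.001  1.251  1.154] tcp [ 0.501 -0.084  0.09 ] F [ 0.522 -0.358 -0.524]
shift in start axes [ 0.   -0.02  1.05] in end axes [ 0.001 -0.018  1.05 ] turn [ 0.007 -0.006 -0.014]
  0.000000 [-0.316  0.175  1.848 -0.     1.119  1.153]
```

Descend, then close gently.

>>> jog_arm:
  moves:
    - [[0,-0.01,0.25],[0,0,-0.01],-1]
    - [[0,-0.01,0.25],[0,0,0],-1]
    - [[0,0,0.25],[0,0,0],-1]
    - [[0,0,0.2],[0,0,0],-1]
    - [[0,0,0.1],[0,0,0],-1]
    - [[0,0,0],[0,0,0],-1]

```text
time_s: 16.73
tcp_pos: [0.5005, -0.0829, 0.0261]
eef_rot: [[0.995, 0.1, -0.001], [0.1, -0.995, -0.001], [-0.001, 0.001, -1.0]]
force: [-0.1, 1.2, -0.1]
opening: 0.0856
finger_force: 0.0
```

>>> jog_arm:
  moves:
    - [[0,0,0],[0,0,0],0.2]
    - [[0,0,0],[0,0,0],0.2]
    - [[0,0,0],[0,0,0],0.3]
    - [[0,0,0],[0,0,0],0.4]
    - [[0,0,0],[0,0,0],1]
    - [[0,0,0],[0,0,0],1]
    - [[0,0,0],[0,0,0],1]
  newtons: 30

```text
time_s: 17.6
tcp_pos: [0.5008, -0.0831, 0.027]
eef_rot: [[0.995, 0.1, 0.001], [0.1, -0.995, -0.001], [0.001, 0.001, -1.0]]
force: [-2.1, -0.3, 6.4]
opening: 0.0555
finger_force: 33.6
```

>>> jog_arm:
  moves:
    - [[0,0,0],[0,0,0],1]
    - [[0,0,-0.01],[0,0,0],1]
    - [[-0.05,0,0],[0,0,0],1]
    - [[-0.1,0,0],[0,0,0],1]
    - [[-0.1,0,0],[0,0,0],1]
    - [[0,0,0],[0,0,0],1]
  newtons: 80

```text
time_s: 18.35
tcp_pos: [0.4849, -0.0845, 0.0272]
eef_rot: [[0.995, 0.1, -0.001], [0.1, -0.995, -0.001], [-0.001, 0.001, -1.0]]
force: [-5.4, -0.1, 8.8]
opening: 0.0548
finger_force: 85.1
```

>>> jog_arm:
  moves:
    - [[-0.1,0,-0.01],[0,0,0],1]
    - [[-0.13,0,0],[0,0,0],1]
    - [[-0.13,0,0],[0,0,0],1]
    - [[-0.13,0,0],[0,0,0],1]
    - [[-0.13,0,0],[0,0,0],1]
    - [[-0.13,0,0],[0,0,0],1]
    - [[0,0,0],[0,0,0],1]

```text
time_s: 19.23
tcp_pos: [0.4404, -0.089, 0.0277]
eef_rot: [[0.995, 0.1, -0.0], [0.1, -0.995, -0.001], [-0.0, 0.001, -1.0]]
force: [0.3, -0.8, -3.2]
opening: 0.0546
finger_force: 84.5
```

Run:
```python
from go import *
a=cam("scene")["img"][140:260,220:420]; b=cam("top")["img"][150:240,270:420]
a=cv2.resize(a,(500,300),interpolation=cv2.INTER_CUBIC); b=cv2.resize(b,(500,300),interpolation=cv2.INTER_CUBIC)
cv2.imwrite("pics/e.png",np.vstack([a,b])[:,:,::-1])
```

```text
(no output)
```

View pics/e.png

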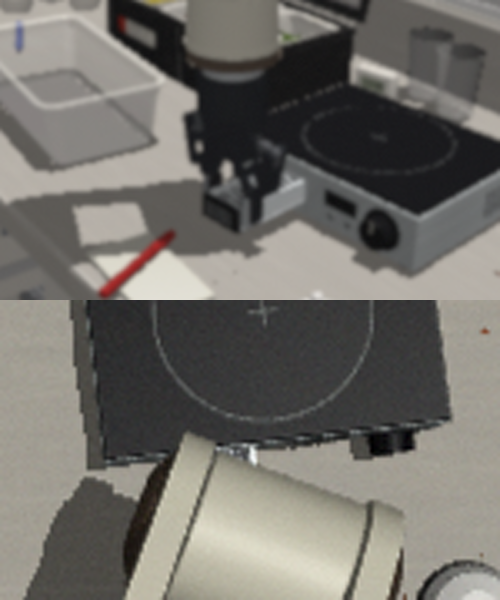

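>>> jog_arm:
  moves:
    - [[-0.15,0,0],[0,0,0],1]
    - [[-0.17,0,0],[0,0,0],1]
    - [[-0.17,0,0],[0,0,0],1]
    - [[-0.17,0,0],[0,0,0],1]
    - [[-0.04,0,-0.1],[0,0,0],1]
    - [[0,0,-0.2],[0,0,0],1]
    - [[0,0,-0.25],[0,0,0],1]
    - [[0,0,-0.3],[0,0,0],1]
    - [[0,0,-0.3],[0,0,0],1]
    - [[0,0,-0.3],[0,0,0],1]
    - [[0,0,-0.3],[0,0,0],1]
    - [[0,0,-0.3],[0,0,0],1]
    - [[0,0,-0.15],[0,0,0],1]
    - [[0,0,0],[0,0,0],1]

```text
time_s: 21.08
tcp_pos: [0.3994, -0.0931, 0.1603]
eef_rot: [[0.995, 0.1, 0.001], [0.1, -0.995, -0.001], [0.001, 0.002, -1.0]]
force: [0.2, 0.2, -3.3]
opening: 0.0545
finger_force: 84.7
```

Run:
```python
from go import *
y=np.radians(84); px=np.array([np.cos(y),np.sin(y),0]); py=np.array([-np.sin(y),np.cos(y),0])
plan(np.array([.436,.269,.16]),Rt(90,px,py),4)
o=get_obs(); print((np.array([.436,.269,.16])-o["tcp_pos"]))
```

```text
t 21.075 q [-0.417 -0.167  1.897 -0.001  1.41   1.054] tcp [ 0.399 -0.093  0.16 ] F [ 0.186  0.163 -3.318]
shift in start axes [ 1.213 -5.943 -0.003] in end axes [ 6.066 -0.024  0.005] turn [ 0.012  0.003 -9.103]
  0.000000 [-0.195 -0.17   1.9   -0.001  1.411  0.934]
  0.000000 [ 0.027 -0.129  1.865 -0.001  1.405  0.815]
  0.000000 [ 0.229 -0.05   1.793 -0.     1.398  0.676]
  0.000000 [0.402 0.056 1.687 0.    1.399 0.507]
[ 0.037  0.362 -0.   ]
```

>>> jog_arm:
  moves:
    - [[0.05,-0.25,0],[0,0,0],1]
    - [[0.1,-0.48,0],[0,0,0],1]
    - [[0.1,-0.48,0],[0,0,0],1]
    - [[0.1,-0.48,0],[0,0,0],1]
    - [[0.1,-0.48,0],[0,0,0],1]
    - [[0.1,-0.48,0],[0,0,0],1]
    - [[0.1,-0.48,0],[0,0,0],1]
    - [[0.1,-0.48,0],[0,0,0],1]
    - [[0.1,-0.48,0],[0,0,0],1]
    - [[0.1,-0.48,0],[0,0,0],1]
    - [[0.1,-0.48,0],[0,0,0],1]
    - [[0.1,-0.48,0],[0,0,0],1]
    - [[0.05,-0.4,0],[0,0,0],1]
    - [[0,0,0],[0,0,0],1]

```text
time_s: 22.82
tcp_pos: [0.434, 0.27, 0.1584]
eef_rot: [[0.995, 0.102, -0.002], [0.102, -0.995, -0.001], [-0.002, 0.001, -1.0]]
force: [0.1, -0.8, -3.8]
opening: 0.0544
finger_force: 85.0
```

>>> jog_arm:
  moves:
    - [[0,0,0],[0,0,-0.5],1]
    - [[0,0,0],[0,0,-0.8],1]
    - [[0,0,0],[0,0,-0.9],1]
    - [[0,0,0],[0,0,-0.9],1]
    - [[0,0,0],[0,0,-0.9],1]
    - [[0,0,0],[0,0,-0.9],1]
    - [[0,0,0],[0,0,-0.9],1]
    - [[0,0,0],[0,0,-0.9],1]
    - [[0,0,0],[0,0,-0.9],1]
    - [[0,0,0],[0,0,-0.9],1]
    - [[0,0,0],[0,0,-0.6],1]
    - [[0,0,0],[0,0,0],1]
    - [[0,0,0],[0,0,0],1]

```text
time_s: 24.45
tcp_pos: [0.4348, 0.2681, 0.1591]
eef_rot: [[0.107, 0.994, -0.0], [0.994, -0.107, -0.001], [-0.001, -0.0, -1.0]]
force: [0.3, 0.1, -2.4]
opening: 0.0543
finger_force: 85.0
```

Run:
```python
from go import *
y=np.radians(84); px=np.array([np.cos(y),np.sin(y),0]); py=np.array([-np.sin(y),np.cos(y),0])
plan(np.array([.436,.269,.06]),Rt(90,px,py),2)
a=cam("scene")["img"][80:260,180:420]; b=cam("top")["img"][170:290,100:300]
a=cv2.resize(a,(500,375),interpolation=cv2.INTER_CUBIC); b=cv2.resize(b,(300,180),interpolation=cv2.INTER_CUBIC)
c=np.zeros((560,500,3),np.uint8); c[:375]=a; c[375:555,:300]=b
cv2.imwrite("pics/f.png",c[:,:,::-1])
```

```text
t 24.45 q [ 0.402  0.054  1.691 -0.001  1.398  0.51 ] tcp [0.435 0.268 0.159] F [ 0.324  0.127 -2.37 ]
shift in start axes [0.019 0.018 1.652] in end axes [0.017 0.018 1.652] turn [-0.002  0.008 -0.019]
  0.000000 [ 0.402  0.094  1.754 -0.     1.295  0.509]
  0.000000 [ 0.402  0.145  1.806 -0.     1.191  0.507]
```

View pics/f.png

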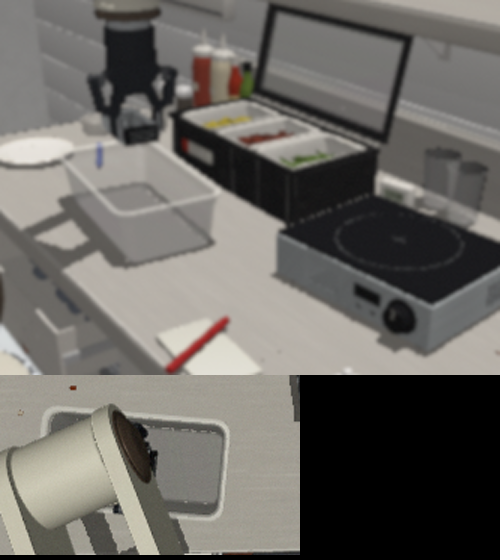

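>>> jog_arm:
  moves:
    - [[0.01,0.01,0.15],[0,0,0],1]
    - [[0.01,0.01,0.25],[0,0,0],1]
    - [[0,0,0.25],[0,0,0],1]
    - [[0,0,0.25],[0,0,0],1]
    - [[0,0,0.25],[0,0,0],1]
    - [[0,0,0.25],[0,0,0],1]
    - [[0,0,0.25],[0,0,0],1]
    - [[0,0,0.25],[0,0,0],1]
    - [[0,0,0.2],[0,0,0],1]
    - [[0,0,0.15],[0,0,0],1]
    - [[0,0,0],[0,0,0],1]
    - [[0,0,0],[0,0,0],1]

```text
time_s: 26.05
tcp_pos: [0.4366, 0.2692, 0.0247]
eef_rot: [[0.105, 0.994, 0.0], [0.994, -0.105, -0.001], [-0.001, 0.001, -1.0]]
force: [-0.2, 0.3, -2.2]
opening: 0.0547
finger_force: 85.0
```

>>> jog_arm:
  moves:
    - [[0,0,0.08],[0,0,0],1]
    - [[0,0,0.07],[0,0,0],1]
    - [[0,0,0.05],[0,0,0],1]
    - [[0,0,0.04],[0,0,0],1]
    - [[0,0,0],[0,0,0],1]

```text
time_s: 26.68
tcp_pos: [0.4363, 0.2691, 0.0097]
eef_rot: [[0.105, 0.994, -0.0], [0.994, -0.105, -0.001], [-0.001, -0.0, -1.0]]
force: [0.5, 0.2, -2.4]
opening: 0.054
finger_force: 85.0
```

>>> jog_arm:
  moves:
    - [[0,0,0.04],[0,0,0],1]
    - [[0,0,0.02],[0,0,0],1]
    - [[0,0,0],[0,0,0],1]

```text
time_s: 27.05
tcp_pos: [0.4363, 0.2691, 0.0062]
eef_rot: [[0.105, 0.994, -0.0], [0.994, -0.105, -0.001], [-0.001, -0.0, -1.0]]
force: [1.3, 0.8, -2.6]
opening: 0.0542
finger_force: 85.0
```

>>> jog_arm:
  moves:
    - [[0,0,0.02],[0,0,0],1]
    - [[0,0,0],[0,0,0],1]

```text
time_s: 27.3
tcp_pos: [0.4364, 0.2691, 0.005]
eef_rot: [[0.105, 0.994, -0.0], [0.994, -0.105, -0.001], [-0.001, -0.0, -1.0]]
force: [-0.4, -0.0, -2.7]
opening: 0.0546
finger_force: 85.1
```

>>> jog_arm:
  moves:
    - [[0,0,0.01],[0,0,0],1]
    - [[0,0,0],[0,0,0],1]

```text
time_s: 27.55
tcp_pos: [0.4364, 0.2691, 0.0049]
eef_rot: [[0.105, 0.994, 0.0], [0.994, -0.105, -0.001], [-0.001, 0.0, -1.0]]
force: [-2.7, -1.3, 6.1]
opening: 0.0545
finger_force: 85.9
```

>>> jog_arm:
  moves:
    - [[0,0,0],[0,0,0],1]
    - [[0,0,0],[0,0,0],-0.35]
    - [[0,0,0],[0,0,0],-0.45]
    - [[0,0,0],[0,0,0],-0.6]
    - [[0,0,0],[0,0,0],-0.6]
    - [[0,0,0],[0,0,0],-0.6]
  newtons: 20

```text
time_s: 28.3
tcp_pos: [0.4364, 0.2691, 0.0045]
eef_rot: [[0.105, 0.994, -0.0], [0.994, -0.105, -0.001], [-0.001, -0.0, -1.0]]
force: [-0.1, -0.6, 0.9]
opening: 0.068
finger_force: 0.0
```

>>> jog_arm:
  moves:
    - [[0,0,-0.1],[0,0,0],-0.6]
    - [[0,0,-0.2],[0,0,0],-0.6]
    - [[0,0,-0.3],[0,0,0],-0.6]
    - [[0,0,-0.4],[0,0,0],-0.6]
    - [[0,0,-0.5],[0,0,0],-0.6]
    - [[0,0,-0.6],[0,0,0],-0.6]
    - [[0,0,-0.6],[0,0,0],-0.6]
    - [[0,0,-0.5],[0,0,0],-0.6]
    - [[-0.8,0,0],[0,0,0],-0.6]
    - [[-0.8,0,0],[0,0,0],-0.6]
    - [[-0.8,0,0],[0,0,0],-0.6]
    - [[-0.8,0,0],[0,0,0],-0.6]
    - [[-0.8,0,0],[0,0,0],-0.6]
    - [[-0.8,0,0],[0,0,0],-0.6]
    - [[0,0,0],[0,0,0],-0.6]

```text
time_s: 30.18
tcp_pos: [0.4058, -0.0196, 0.1977]
eef_rot: [[0.109, 0.994, 0.001], [0.994, -0.109, -0.002], [-0.002, 0.001, -1.0]]
force: [-0.3, 0.1, 1.2]
opening: 0.0686
finger_force: 0.0
```

Run:
```python
from go import *
a=cam("scene")["img"][100:240,140:360]; b=cam("top")["img"][170:290,100:300]
a=cv2.resize(a,(440,280),interpolation=cv2.INTER_CUBIC); b=cv2.resize(b,(500,300),interpolation=cv2.INTER_CUBIC)
c=np.zeros((580,500,3),np.uint8); c[:280,:440]=a; c[280:]=b
cv2.imwrite("pics/g.png",c[:,:,::-1])
```

```text
(no output)
```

View pics/g.png

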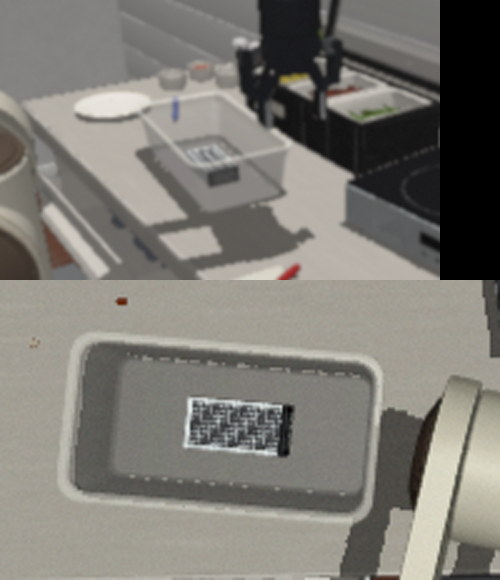

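The picture shows the cassette flat on the pan floor, mesh up and near the middle (about pixel 238, 427 in the top crop). The pan has not moved and the gripper is clear.

```bash
python3 -c "
from workcell import *
print(sign_off())"
```

```text
the job is handed in; nothing more can be done
None
```

The cassette was sprung out, drawn straight from the hob and lowered flat, mesh side up, onto the wash pan's floor, and I signed off at about 30 s with the gripper clear; one joint was driven onto its -0.68 rad limit early on and read -0.682.

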